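# Slide the pipe flange round the bend and snap it home

### The job

Slide the loose aluminium flange along the hand-bent steel pipe, turning it to follow the bend, up to the iron housing, and push it fully home so that it snaps in between the two brass spring rollers; then let go of it. Ease it along gently so that it never bears hard on the pipe, and leave the piston, the tin and the wrench where they are.

Things in the scene. Friction and masses are not known exactly. Their poses are not given: they have to be found in the camera images.
- flange: Loose aluminium flange (0.24 to 0.4 kg) hanging on the pipe, alike front and back; stays where left. Origin mid-bore, 2 mm below the pipe's axis as it hangs. x: along the bore towards the housing; z: up. Bore 22 mm, round hub 34 mm across, 28 mm long (+-14 along x). Plate 12 mm thick (+-6 along x), 48 mm wide at the hub. A heavier lower ear, 38 mm wide, reaches 48 mm below the origin.
- ear (a point): Point to grip on the flange's upper ear, 42 mm above the flange's origin; axes as the flange's. The ear is 12 mm thick along x, 30 mm wide along y and reaches from 15 to 61 mm above the flange's origin. The hub below it reaches 17 mm above that origin, so fingertips should stay above 20 mm.
- seat (a point): Centre of the steel seat face on the housing, on the pipe's axis, 95 mm above the table. Its frame F: x and y level, y into the housing, z up; the pipe leaves towards -y. Home: the hub's end against this face, so the flange's origin 14 mm out from it, flange x along F's +y, upright.
- fixture: Housing, pipe, rollers and rest, fixed to the table; origin on the table 95 mm below the seat, axes as F. Dark iron housing 120 mm wide, 104 deep, 100 high (seat ring up to 114, bolt heads 106). A contact force above 45 N between the flange and any of it (pipe, housing, rollers) damages the pipe.
- catch (a point): Point on the pipe's axis between the two brass spring rollers, 27 mm out from the seat; axes as F. Rollers 24 mm across on upright axles, 33 mm left and right of the pipe, in blue brackets, none higher than 105 mm above the table. They resist once the flange's origin is 41 mm from the seat, give way at about 6 to 15 N of push, and from 21 mm inward pull the flange home and hold it.
- bend_finish (a point): Point on the pipe's axis 60 mm out from the seat, at F (0, -60) mm, where the straight end at the housing meets the bend; axes as F. Pipe 18 mm in diameter: 2 mm of play all round in the bore. Its axis is level, 95 mm above the table throughout.
- bend_centre (a point): Nominal centre of the bend, at pipe height, F (-120, -60) mm; axes as F; nothing is there. The bend is a quarter turn of nominal radius 120 mm, but bent by hand: the true axis strays up to 5 mm from the circle midway (nothing at its two ends), so it must be followed by feel. On the way in the flange turns 90 degrees anticlockwise seen from above.
- bend_start (a point): Point on the pipe's axis where the far straight length meets the bend, at F (-120, -180) mm; axes as F. The flange starts 15 to 48 mm outward of here on that straight length, which runs along F's x.
- pipe_end (a point): Far end of the pipe, at F (-198, -180) mm; axes as F. Closed by a red plug 29 mm across, held by a thin steel rest.
- piston: Bystander: bare steel piston standing on the table, 76 mm across, 55 mm high; origin at the centre of its underside.
- tin: Bystander: round tin with a blue band standing on the table, 64 mm across, 55 mm high; origin at the centre of its underside.
- wrench: Bystander: steel wrench lying on the table, 190 mm long along its x axis; origin under its middle.
Mind the look-alikes: they are no part of the job. What is shaped like the flange but blue or orange is not meant.

How it is judged:
On the way:
1. the flange has been slid round the bend to near the housing (distance between flange and bend_finish below 0.02 m and angle between the x axis of flange and the y axis of seat, either way round below 0.2 rad), for 0.02 s.
At the end, for the whole second after the job is handed in: The flange is released and at rest, upright (within 0.3 rad), its bore along the pipe (within 0.12 rad) and its hub against the seat face: its origin no more than 17.5 mm out from the face (14 mm is home) and within 18.5 mm of the seat's centre (y of flange in the frame of seat above -0.0175 m and distance between flange and seat below 0.0185 m and angle between the x axis of flange and the y axis of seat, either way round below 0.12 rad and angle between flange's own z axis and vertical below 0.3 rad and linear speed of flange below 0.02 m/s and contact force between the fingers and flange below 0.1 N); the robot touches nothing.
It fails at once if the flange bears on the pipe, housing or rollers with more than 45 N (contact force between flange and fixture above 45 N).
It fails at once if the piston is moved more than 25 mm (distance of piston from where it was at the start of the episode above 0.025 m).
It fails at once if the tin is moved more than 25 mm (distance of tin from where it was at the start of the episode above 0.025 m).
It fails at once if the wrench is moved more than 25 mm (distance of wrench from where it was at the start of the episode above 0.025 m).
It also fails if it takes over 72 s, if anything falls off the work surface, if the arm or the gripper's body presses on something with over 40 N, if the wrist force passes 120 N, or if a joint passes its speed limit or range.

### The arm

A 7-joint arm with a two-finger parallel gripper is mounted at the origin on the work surface. World frame = base frame: x ahead of the robot, y to its left, z up, the work surface at z = 0. Lengths are in m, angles in rad, forces in N, time in s.
With the tool pointing down it reaches from about 0.35 to 0.775 m from the base axis. Payload 3.1 kg.
Tool frame: the origin (TCP) lies at the very end of the fingers, on their centre line; the grasp point (between the pads) lies 19 mm behind it; z points along the fingers, y is the line along which they close (so a half turn about z gives the same grasp; the last joint's range is limited). The gripper opens to 85 mm and grips with 20 to 120 N. Pads are 22 mm wide; open, the fingers measure 114 mm over their backs; the gripper's body (76 mm by 85 mm) begins 54 mm behind the grasp point. The pads swing forward as they close: fully open they stand 13 mm farther back than shut.
Start: joints at [1.213, 0.311, 0.014, 1.512, -0.004, 1.319, -0.027], TCP at [0.171, -0.523, 0.231] pointing down, gripper open.
Joint ranges: [-2.7, 2.7], [-0.3, 1.91], [-1.27, 1.3], [0.12, 2.57], [-1.44, 4.58], [0.2, 2.03], [-3.05, 3.05]. Speed limits (rad/s): [2.79, 2.79, 3.14, 3.14, 3.14, 3.14, 3.14].

### API

Orientations are given as [roll, pitch, yaw] about the fixed x, y, z axes, in that order (R = Rz(yaw) Ry(pitch) Rx(roll)).
In Python, from bench import * gives the robot as it stands.
- The arm moves only by the tool play_rows, never from a script. Its argument "deltas" is a list of rows, each an object with "rot": the turn, a rotation vector about the tool's x, y, z in rad, a list of three; "translation": the shift along the tool's x, y, z in m, a list of three; "claw": the opening in per cent of the stroke, from 0 (shut) to 100 (fully open). A call has exactly 10 rows; each row shifts and turns the commanded pose from where the row before left it, along the tool's axes as they then stand; what a row does not reach is not made up. A row lasts 1/10 s, in which the tool goes at most 50 mm and 8.59 degrees, less where a joint would pass 70% of its speed; a pose out of reach is approached as far as the arm can. A call with a gripper value outside its range is refused whole. The fingers move at their own pace and stop on an object; "grip_force" is the grip in N (left out, the last holds). Time passes only in rows, so rows that do not move let the fingers close, or fill a call up. It gives the time, the measured TCP pose, the force, the opening and the grip force at its end, in the units of the state.
- sense(): the state, without advancing time (a new reading comes with each control period).
- snapshot(name): name is "side" or "top" or "wrist"; returns a dict with "img" (400x640x3 uint8, blue, green, red), "fx", "fy", "cx", "cy" (pixels), "R" (3x3) and "t" (3): a world point X has camera coordinates R X + t. Camera axes: x right, y down, z forward; pixel columns grow to the right and rows downward; lengths in m; the calibration is good to about 2 mm. A picture is of the moment at which its call begins. There is no depth.
- finish_job(): hands the job in; it is judged then, once.
The state is a dict: "clock": time; "joint_pos": joint angles; "joint_vel": joint speeds; "joint_efforts": joint torques, N m; "tool_pos": TCP position; "tool_rot": TCP orientation; "ft_force": force on the tool from outside, world axes, zero at the start; "torque": the same for the moment, N m; "grip_width": finger opening in m; "finger_force": force on a finger pad.
Only numpy, scipy, OpenCV 4.12 (cv2) and the standard library are available. Lean on these libraries where they do the work, as an engineer would, in place of code of your own. Each camera call takes 0.05 s, during which the arm holds its last target. There are 200 camera calls.

## Working session

There is one attempt and no reset: what is moved stays moved. The work goes in short steps, Python scripts to look and compute and a tool call to move; the robot and the scene stay as the last step left them, time stands still between calls to the robot, and variables do not carry over. Pictures are saved under pics/ and viewed, at most 10 in all, crops included, and the job is handed in when it is done.

Besides the shell and the picture viewer there is one more tool, called after "Emit:" as name(argument=value, ...), one argument or row to a line, values as JSON. play_rows: Moves the arm, as the interface text tells. Its arguments: {"type":"object","properties":{"deltas":{"type":"array","items":{"type":"object","properties":{"rot":{"type":"array","items":{"type":"number"}},"translation":{"type":"array","items":{"type":"number"}},"claw":{"type":"number"}}}},"grip_force":{"type":"number"}},"required":["deltas"]}

```bash
mkdir -p pics; ls; python3 - <<'E'
from bench import *
import cv2,numpy as np
for n in("top","side"):
    s=snapshot(n);cv2.imwrite(f"pics/{n}0.png",s["img"]);print(n,s["fx"],s["cx"],s["cy"],np.round(s["R"],3).tolist(),np.round(s["t"],3))
print(sense())
E
```

```text
pics
top 446.4403871038671 325.68943456709627 191.93581061596186 [[0.001, -1.0, 0.026], [-0.997, -0.003, -0.075], [0.075, -0.026, -0.997]] [-0.037  0.597  0.908]
side 383.235188181733 322.43676622030836 193.4644670530546 [[-0.987, -0.158, -0.006], [-0.114, 0.733, -0.671], [0.11, -0.662, -0.742]] [0.61  0.153 0.769]
{'clock': 0.1, 'joint_pos': array([ 1.21331673,  0.31167841,  0.01399254,  1.51288944, -0.00441877,
        1.31918281, -0.02720396]), 'joint_vel': array([ 0.00015443, -0.0023876 ,  0.00118534, -0.00374375, -0.00166923,
       -0.0017309 , -0.00098163]), 'joint_efforts': array([ 4.92255695e-04, -3.80856550e+01,  1.46493232e-01, -2.31240714e+01,
        1.22554137e-02,  8.08940968e-03, -4.12817565e-05]), 'tool_pos': array([ 0.17062636, -0.52218599,  0.23031466]), 'tool_rot': array([-3.13946677e+00,  7.13478141e-05,  3.15848005e-01]), 'ft_force': array([ 0.98652663,  0.3114552 , -0.20683645]), 'torque': array([ 0.02611904, -0.08141313,  0.03111289]), 'finger_force': 0.0, 'grip_width': 0.08522384516251616}
```

View pics/top0.png

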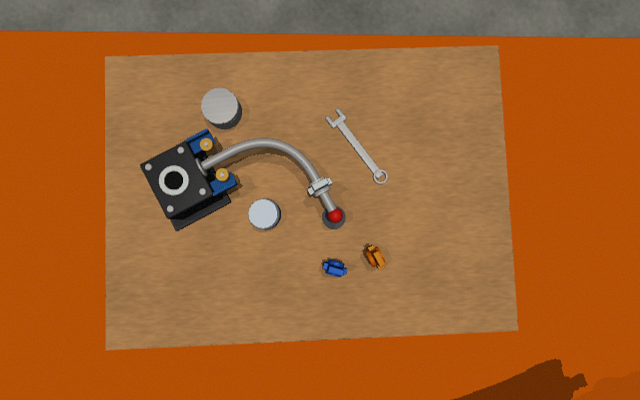

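View pics/side0.png

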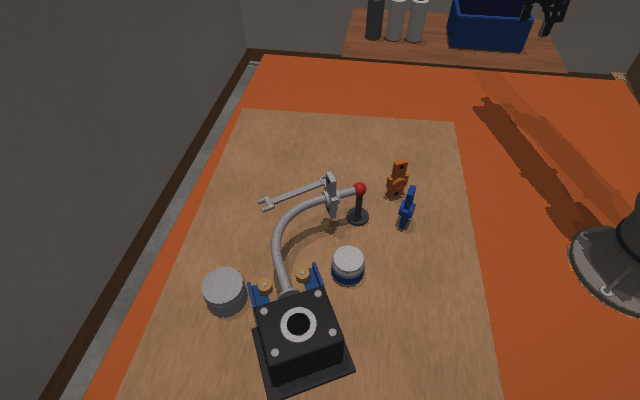

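The top view shows three flange-shaped objects: grey at (320,187) on the pipe, blue at (334,267) and orange at (375,256), both lying loose. The grey one is meant, because it is bare aluminium and threaded on the pipe. The housing is at (175,180), the rollers at (206,144) and (222,174), and the red plug at (335,215).

```bash
cat > h.py <<'E'
from bench import *
import cv2,numpy as np
from scipy.spatial.transform import Rotation as Ro
def ray(s,u,v,z):
    d=np.array(s["R"]).T@np.array([(u-s["cx"])/s["fx"],(v-s["cy"])/s["fy"],1]);o=-np.array(s["R"]).T@np.array(s["t"])
    return o+d*(z-o[2])/d[2]
def proj(s,X):
    c=np.array(s["R"])@X+s["t"];return np.array([s["fx"]*c[0]/c[2]+s["cx"],s["fy"]*c[1]/c[2]+s["cy"]])
def blobs(m,amin):
    n,l,st,c=cv2.connectedComponentsWithStats(m);return [(st[i,4],c[i].round(1).tolist()) for i in range(1,n) if st[i,4]>=amin]
def rigid(A,B):
    a=A.mean(0);b=B.mean(0);x=A-a;y=B-b
    th=np.arctan2((x[:,0]*y[:,1]-x[:,1]*y[:,0]).sum(),(x*y).sum());c,s=np.cos(th),np.sin(th);R=np.array([[c,-s],[s,c]])
    return th,R,b-R@a
E
python3 - <<'E'
from h import *
for n in("top","side"):
    s=snapshot(n);im=s["img"];h=cv2.cvtColor(im,cv2.COLOR_BGR2HSV)
    roi=np.zeros(h.shape[:2],np.uint8)
    if n=="top": roi[60:240,130:420]=255
    else: roi[120:380,200:420]=255
    red=cv2.inRange(h,(0,200,90),(5,255,255))&roi
    br=cv2.inRange(h,(14,120,120),(25,255,255))&roi
    print(n,"red",blobs(red,20),"brass",blobs(br,20))
    if n=="top":
        r=max(blobs(red,20))[1];B=sorted(blobs(br,20))[-2:]
        B=sorted([b[1] for b in B])  # left one = +x
        P=np.array([ray(s,*r,.098)[:2]]+[ray(s,*b,.1)[:2] for b in B])
        A=np.array([[-.198,-.180],[.033,-.027],[-.033,-.027]])
        th,R,t=rigid(A,P);print("th",th,"seat",t,"res",((A@R.T+t)-P).round(4).tolist(),P.round(3).tolist())
print(np.round(ray(snapshot("top"),320,187,.1),3))
s=snapshot("top");cv2.imwrite("pics/crop.png",cv2.resize(s["img"][90:270,130:400],None,fx=2.9,fy=2.9,interpolation=cv2.INTER_CUBIC))
E
```

```text
top red [(np.int32(145), [335.1, 215.5])] brass [(np.int32(40537), [285.8, 143.8]), (np.int32(103), [205.7, 144.2]), (np.int32(27), [381.6, 177.7])]
th 0.3693326750488877 seat [0.67040591 0.15921232] res [[0.0049, -0.0284], [0.0292, -0.0504], [-0.0341, 0.0788]] [[0.546, -0.052], [0.682, 0.196], [0.683, 0.043]]
side red [] brass [(np.int32(118), [301.7, 272.1]), (np.int32(127), [264.3, 283.8])]
[ 0.6   -0.023  0.1  ]
```

View pics/crop.png

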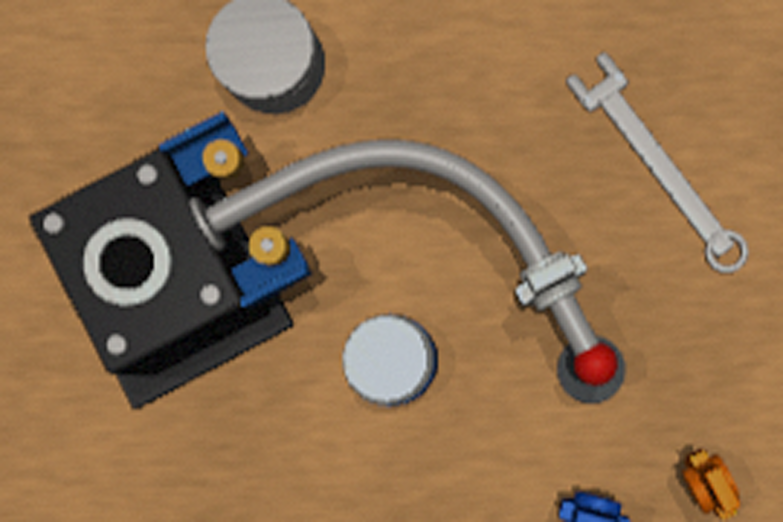

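The crop confirms the grey flange at crop (552,278), threaded on the pipe near the red plug. The rollers are at crop (221,158) and (268,245). Next I fit the frame and trace the pipe's axis.

```bash
cat > pipe.py <<'E'
from h import *
def nominal(d):  # d: arc length from seat outward -> F point, tangent toward the seat
    L=.12*np.pi/2
    if d<=.06: return np.array([0,-d]),np.array([0,1.])
    if d<=.06+L:
        a=(d-.06)/.12; return np.array([-.12+.12*np.cos(a),-.06-.12*np.sin(a)]),np.array([np.sin(a),np.cos(a)])
    return np.array([-.12-(d-.06-L),-.18]),np.array([1.,0])
def trace(s,R,t,ds,z=.095,half=.018):
    h=cv2.cvtColor(s["img"],cv2.COLOR_BGR2HSV);S=h[...,1].astype(np.float32);out=[]
    for d in ds:
        p,tg=nominal(d);n=np.array([tg[1],-tg[0]])  # right of travel = outward of bend
        o=np.arange(-half,half,.0005)
        uv=np.array([proj(s,np.r_[R@(p+n*k)+t,z]) for k in o],np.float32)
        v=cv2.remap(S,uv[:,0].copy(),uv[:,1].copy(),cv2.INTER_LINEAR).ravel()
        k=o[v<70]; out.append((round(d,3),round(float(k.mean())*1e3,1) if len(k) else None,round(float(np.ptp(k))*1e3,1) if len(k) else None))
    return out
E
python3 - <<'E'
from pipe import *
s=snapshot("top")
P=np.array([ray(s,335.1,215.5,.1)[:2],ray(s,206,144.3,.1)[:2],ray(s,222.4,174.5,.1)[:2]])
A=np.array([[-.198,-.180],[.033,-.027],[-.033,-.027]])
th,R,t=rigid(A,P);print("th",th,"seat",t,"res mm",(((A@R.T+t)-P)*1e3).round(1).tolist())
print(trace(s,R,t,np.arange(.03,.31,.015)))
f=R.T@(ray(s,320,186.5,.11)[:2]-t);print("flange in F",f)
print("bend_start",R@[-.12,-.18]+t)
E
```

```text
th 0.4816521681507991 seat [0.63932603 0.20225511] res mm [[1.5, 2.6], [-0.5, -2.2], [-1.0, -0.4]]
[(np.float64(0.03), 2.0, 18.0), (np.float64(0.045), 2.3, 18.5), (np.float64(0.06), 2.5, 18.0), (np.float64(0.075), 2.8, 17.5), (np.float64(0.09), 3.8, 17.5), (np.float64(0.105), 5.0, 17.0), (np.float64(0.12), 6.0, 18.0), (np.float64(0.135), 7.0, 17.0), (np.float64(0.15), 7.3, 17.5), (np.float64(0.165), 6.5, 17.0), (np.float64(0.18), 5.5, 17.0), (np.float64(0.195), 4.3, 17.5), (np.float64(0.21), 3.0, 17.0), (np.float64(0.225), 1.8, 17.5), (np.float64(0.24), 0.8, 17.5), (np.float64(0.255), 1.3, 32.5), (np.float64(0.27), -0.2, 35.5), (np.float64(0.285), 1.3, 17.5), (np.float64(0.3), 1.3, 16.5)]
flange in F [-0.13872477 -0.18116589]
bend_start [ 0.61636226 -0.01285571]
```

Emit:
play_rows(
  deltas=[
    {"translation":[0.038,-0.023,0],"rot":[0,0,0],"claw":100},
    {"translation":[0.038,-0.023,0],"rot":[0,0,0],"claw":100},
    {"translation":[0.038,-0.023,0],"rot":[0,0,0],"claw":100},
    {"translation":[0.038,-0.023,0],"rot":[0,0,0],"claw":100},
    {"translation":[0.038,-0.023,0],"rot":[0,0,0],"claw":100},
    {"translation":[0.038,-0.023,0],"rot":[0,0,0],"claw":100},
    {"translation":[0.038,-0.023,0],"rot":[0,0,0],"claw":100},
    {"translation":[0.038,-0.023,0],"rot":[0,0,0],"claw":100},
    {"translation":[0.038,-0.023,0],"rot":[0,0,0],"claw":100},
    {"translation":[0.038,-0.023,0],"rot":[0,0,0],"claw":100},
  ],
)

```text
clock: 1.35
tool_pos: [0.4615, -0.1848, 0.2316]
tool_rot: [3.141, -0.0, 0.316]
ft_force: [1.1, -0.4, 0.2]
grip_width: 0.0857
finger_force: 0.0
```

Emit:
play_rows(
  deltas=[
    {"translation":[0.038,-0.023,0],"rot":[0,0,0],"claw":100},
    {"translation":[0.038,-0.023,0],"rot":[0,0,0],"claw":100},
    {"translation":[0.038,-0.023,0],"rot":[0,0,0],"claw":100},
    {"translation":[0.03,-0.018,0],"rot":[0,0,-0.14],"claw":100},
    {"translation":[0,0,0],"rot":[0,0,-0.14],"claw":100},
    {"translation":[0,0,0],"rot":[0,0,-0.14],"claw":100},
    {"translation":[0,0,0],"rot":[0,0,-0.14],"claw":100},
    {"translation":[0,0,0],"rot":[0,0,-0.14],"claw":100},
    {"translation":[0,0,0],"rot":[0,0,-0.14],"claw":100},
    {"translation":[0,0,0],"rot":[0,0,-0.14],"claw":100},
  ],
)

```text
clock: 2.35
tool_pos: [0.5704, -0.0589, 0.2312]
tool_rot: [-3.141, 0.0, 1.301]
ft_force: [-0.3, 0.6, -0.2]
grip_width: 0.0856
finger_force: 0.0
```

Emit:
play_rows(
  deltas=[
    {"translation":[0,0,0],"rot":[0,0,-0.14],"claw":60},
    {"translation":[0,0,0],"rot":[0,0,-0.14],"claw":60},
    {"translation":[0,0,0],"rot":[0,0,-0.14],"claw":60},
    {"translation":[0,0,0],"rot":[0,0,-0.14],"claw":60},
    {"translation":[0,0,0],"rot":[0,0,-0.14],"claw":60},
    {"translation":[0,0,0],"rot":[0,0,-0.04],"claw":60},
    {"translation":[0,0,0],"rot":[0,0,0],"claw":60},
    {"translation":[0,0,0],"rot":[0,0,0],"claw":60},
    {"translation":[0,0,0],"rot":[0,0,0],"claw":60},
    {"translation":[0,0,0],"rot":[0,0,0],"claw":60},
  ],
)

```text
clock: 3.35
tool_pos: [0.5704, -0.0587, 0.2313]
tool_rot: [-3.142, 0.0, 2.035]
ft_force: [-0.5, -0.1, -0.6]
grip_width: 0.0516
finger_force: 0.0
```

```bash
python3 - <<'E'
from h import *
st=sense();print(st["clock"],st["tool_pos"],st["tool_rot"],st["joint_pos"].round(2),st["grip_width"],st["ft_force"])
for n in("wrist",):
    s=snapshot(n);cv2.imwrite(f"pics/{n}1.png",s["img"]);print(s["fx"],np.round(-np.array(s["R"]).T@s["t"],3))
    print(proj(s,np.array([.6,-.023,.154])),proj(s,st["tool_pos"]))
E
```

```text
3.35 [ 0.57044944 -0.05871495  0.23130422] [-3.14152733e+00  1.55977703e-04  2.03548090e+00] [ 0.56  0.44 -0.71  1.42  0.29  1.38  0.31] 0.051570929192353294 [-0.52890629 -0.13777218 -0.61708713]
280.3351883182951 [0.535 0.011 0.374]
[365.92897684 180.50691093] [313.97429724 247.41205601]
```

View pics/wrist1.png

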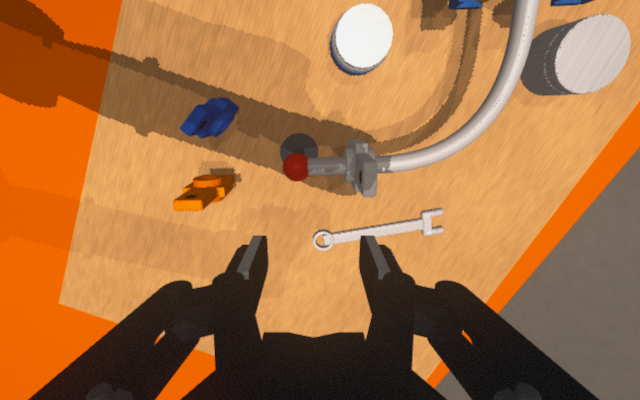

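Wrist view: the flange is at (362,168), the plug at (296,166) and the jaws at (314,247). I'll take a closer crop of the flange.

```bash
python3 - <<'E'
from h import *
s=snapshot("wrist");t=snapshot("top")
a=cv2.resize(s["img"][130:205,320:420],(600,450),interpolation=cv2.INTER_CUBIC)
cv2.imwrite("pics/w2.png",a)
c=-np.array(t["R"]).T@t["t"];print(c,proj(s,np.r_[c[:2],0]))
for z in(.045,.093,.154):print(z,proj(s,np.array([.6,-.023,z])),proj(s,np.array([.6,-.023,z])+.03*np.array([np.cos(.48),np.sin(.48),0])))
E
```

```text
[ 0.52638627 -0.0113883   0.95133486] [299.47838427 116.87999433]
0.045 [349.41458894 156.53114744] [374.779727  156.1648625]
0.093 [355.20310846 164.95381453] [384.62819617 164.53299507]
0.154 [365.91096223 180.53442842] [402.84976441 180.01565496]
```

View pics/w2.png

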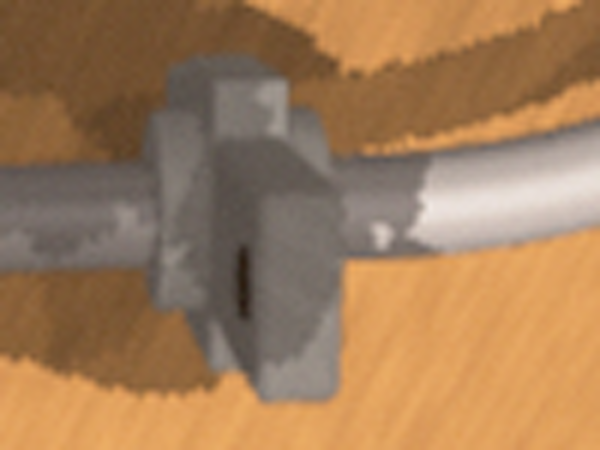

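```bash
cat >> h.py <<'E'
def rows(xy,z,psi,n,p0=None,psi0=None):
    "constant row (tool frame) reaching the pose in n rows"
    st=sense();p=st["tool_pos"] if p0 is None else p0;a=st["tool_rot"][2] if psi0 is None else psi0
    d=(psi-a+np.pi)%(2*np.pi)-np.pi;S=np.zeros((2,2))
    for k in range(n):
        q=a+d*k/n;c,s=np.cos(q),np.sin(q);S+=np.array([[c,s],[s,-c]])
    t=np.linalg.solve(S,np.asarray(xy)-p[:2]);return np.round([t[0]*1e3,t[1]*1e3,(p[2]-z)/n*1e3],2),"rotz",round(-d/n,4)
E
python3 - <<'E'
from pipe import *
s=snapshot("wrist")
e=ray(s,370.3,179.2,.154)[:2];print("ear",e)
T=snapshot("top");th=.4817;R=np.array([[np.cos(th),-np.sin(th)],[np.sin(th),np.cos(th)]]);t=np.array([.63933,.20226])
print("F",R.T@(e-t)); 
print("wrist trace",trace(s,R,t,np.arange(.1,.31,.015)))
# pipe height edge orientation from ear top edges
v=ray(s,366.2,161.5,.154)-ray(s,365.5,196,.154);print("ear face dir",np.arctan2(v[1],v[0])-np.pi/2)
print(rows(e,.231,th+np.pi/2,4))
E
```

```text
ear [ 0.60262141 -0.02039996]
F [-0.1356868  -0.18031658]
wrist trace [(np.float64(0.1), 5.8, 19.5), (np.float64(0.115), 7.0, 19.0), (np.float64(0.13), 7.8, 18.5), (np.float64(0.145), 8.3, 18.5), (np.float64(0.16), 7.5, 18.0), (np.float64(0.175), 6.8, 17.5), (np.float64(0.19), 5.3, 17.5), (np.float64(0.205), 3.5, 17.0), (np.float64(0.22), 2.0, 17.0), (np.float64(0.235), 1.0, 16.0), (np.float64(0.25), 3.3, 28.5), (np.float64(0.265), -0.2, 35.5), (np.float64(0.28), 0.0, 20.0), (np.float64(0.295), 1.5, 17.0)]
ear face dir 0.5028643758048732
(array([ 4.88, 11.51,  0.08]), 'rotz', np.float64(-0.0042))
```

Emit:
play_rows(
  deltas=[
    {"translation":[0.0049,0.0115,0],"rot":[0,0,-0.006],"claw":45},
    {"translation":[0.0049,0.0115,0],"rot":[0,0,-0.006],"claw":45},
    {"translation":[0.0049,0.0115,0],"rot":[0,0,-0.006],"claw":45},
    {"translation":[0.0049,0.0115,0],"rot":[0,0,-0.006],"claw":45},
    {"translation":[0,0,0.012],"rot":[0,0,0],"claw":45},
    {"translation":[0,0,0.012],"rot":[0,0,0],"claw":45},
    {"translation":[0,0,0.012],"rot":[0,0,0],"claw":45},
    {"translation":[0,0,0.012],"rot":[0,0,0],"claw":45},
    {"translation":[0,0,0.012],"rot":[0,0,0],"claw":45},
    {"translation":[0,0,0],"rot":[0,0,0],"claw":45},
  ],
)

```text
clock: 4.6
tool_pos: [0.6007, -0.0211, 0.1686]
tool_rot: [-3.137, -0.002, 2.059]
ft_force: [-0.1, -1.0, -0.0]
grip_width: 0.0385
finger_force: 0.0
```

```bash
python3 - <<'E'
from h import *
s=snapshot("wrist");st=sense();print(st["tool_pos"],st["tool_rot"],proj(s,st["tool_pos"]))
cv2.imwrite("pics/w3.png",s["img"][130:330,180:460].repeat(2,0).repeat(2,1))
E
```

```text
[ 0.60152659 -0.02087281  0.16994961] [-3.13922476e+00 -1.02840719e-03  2.05932831e+00] [315.45691346 248.80034359]
```

View pics/w3.png

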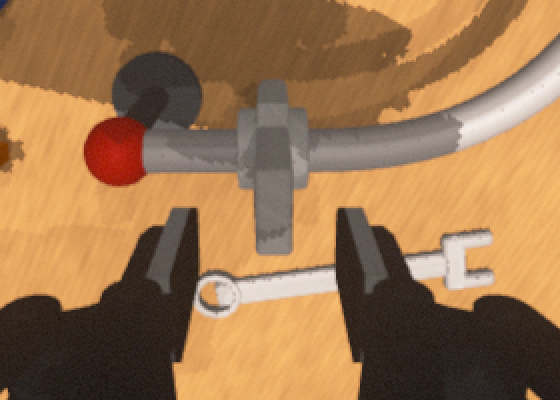

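Wrist crop: the ear's top face is centred at crop x≈274, with its near edge at y≈253. It sits between the jaws, which are at crop x 195 and 340.

```bash
python3 - <<'E'
from h import *
s=snapshot("wrist");st=sense();p=st["tool_pos"];q=st["tool_rot"][2]
x=np.array([np.cos(q),np.sin(q)]);y=np.array([np.sin(q),-np.cos(q)])
e=ray(s,180+274/2,130+253/2,.154)[:2];print("near edge rel TCP (tool x,y) mm",(e-p[:2])@x*1e3,(e-p[:2])@y*1e3)
for v in(120,130,140):
  e=ray(s,180+272/2,130+v/2,.154)[:2];print(v,(e-p[:2])@x*1e3,(e-p[:2])@y*1e3)
E
```

```text
near edge rel TCP (tool x,y) mm -15.094390167937114 1.194000460116078
120 29.488375048016128 0.39381499374175705
130 26.369678202176747 0.40493042227514675
140 23.21545957812406 0.41617245490194515
```

Emit:
play_rows(
  deltas=[
    {"translation":[0,0.001,0.013],"rot":[0,0,0],"claw":45},
    {"translation":[0,0,0.013],"rot":[0,0,0],"claw":45},
    {"translation":[0,0,0.013],"rot":[0,0,0],"claw":45},
    {"translation":[0,0,0.012],"rot":[0,0,0],"claw":45},
    {"translation":[0,0,0],"rot":[0,0,0],"claw":45},
    {"translation":[0,0,0],"rot":[0,0,0],"claw":45},
    {"translation":[0,0,0],"rot":[0,0,0],"claw":0},
    {"translation":[0,0,0],"rot":[0,0,0],"claw":0},
    {"translation":[0,0,0],"rot":[0,0,0],"claw":0},
    {"translation":[0,0,0],"rot":[0,0,0],"claw":0},
  ],
  grip_force=30,
)

```text
clock: 5.7
tool_pos: [0.6037, -0.0198, 0.1211]
tool_rot: [3.141, 0.001, 2.06]
ft_force: [-0.9, -0.1, 2.7]
grip_width: 0.0117
finger_force: 33.6
```

Emit:
play_rows(
  deltas=[
    {"translation":[0,0,0],"rot":[0,0,0],"claw":0},
    {"translation":[0,0,0],"rot":[0,0,0],"claw":0},
    {"translation":[0,0,0],"rot":[0,0,0],"claw":0},
    {"translation":[0,0,0],"rot":[0,0,0],"claw":0},
    {"translation":[0,0,0],"rot":[0,0,0],"claw":0},
    {"translation":[0,0,-0.001],"rot":[0,0,0],"claw":0},
    {"translation":[0,0,-0.001],"rot":[0,0,0],"claw":0},
    {"translation":[0,0,0],"rot":[0,0,0],"claw":0},
    {"translation":[0,0,0],"rot":[0,0,0],"claw":0},
    {"translation":[0,0,0],"rot":[0,0,0],"claw":0},
  ],
)

```text
clock: 6.7
tool_pos: [0.6025, -0.0199, 0.1213]
tool_rot: [-3.14, -0.001, 2.06]
ft_force: [-0.1, -0.4, -4.0]
grip_width: 0.0114
finger_force: 32.7
```

```bash
cat > g.py <<'E'
from pipe import *
th=.4817;R=np.array([[np.cos(th),-np.sin(th)],[np.sin(th),np.cos(th)]]);t=np.array([.63933,.20226])
D=[0,.06,.075,.09,.105,.12,.135,.15,.165,.18,.195,.21,.225,.24,.32]
V=np.array([2.2,2.3,3.0,4.3,5.6,6.7,7.4,7.6,6.9,5.9,4.6,3.0,1.7,.9,1.0])*1e-3
def pt(d):
    p,g=nominal(d);return R@(p+np.array([g[1],-g[0]])*np.interp(d,D,V))+t
def pose(d):
    v=pt(d-.014)-pt(d+.014);return pt(d),np.arctan2(v[1],v[0])+np.pi/2
def where():
    st=sense();p=st["tool_pos"];from scipy.optimize import minimize_scalar as M
    d=M(lambda d:np.sum((pt(d)-p[:2])**2),bounds=(.0,.32),method="bounded").x;q=pose(d);e=p[:2]-q[0]
    f=st["ft_force"];a=q[1];fx=f[0]*np.cos(a)+f[1]*np.sin(a);fy=f[0]*np.sin(a)-f[1]*np.cos(a);m=st["torque"]
    print("t %.2f d %.1f off(right) %.1f mm yawerr %.3f z %.4f tilt %s | F tool x %.1f y %.1f z %.1f  Mz %.2f Mx,y %.2f %.2f grip %.1f %.0f"%(st["clock"],d*1e3,(e@[np.sin(a-np.pi/2),-np.cos(a-np.pi/2)])*1e3,(st["tool_rot"][2]-a+np.pi)%(2*np.pi)-np.pi,p[2],st["tool_rot"][:2].round(3),fx,fy,f[2],m[2],m[0],m[1],st["grip_width"]*1e3,st["finger_force"]))
    return d,st
E
python3 - <<'E'
from g import *
d,st=where()
for dd in np.arange(d,.03,-.02)[1:]:print(round(dd,3),pose(dd))
E
```

```text
t 6.70 d 264.0 off(right) -1.1 mm yawerr 0.006 z 0.1213 tilt [-3.14e+00 -1.00e-03] | F tool x -0.3 y -0.2 z -4.0  Mz -0.03 Mx,y 0.03 -0.05 grip 11.4 33
0.244 (array([ 0.62074324, -0.01149591]), np.float64(2.0853708545562655))
0.224 (array([ 0.63788617, -0.0007742 ]), np.float64(2.186817489534112))
0.204 (array([0.653851  , 0.01210366]), np.float64(2.329253317599683))
0.184 (array([0.66769335, 0.02766775]), np.float64(2.512041341616885))
0.164 (array([0.67842442, 0.04579202]), np.float64(2.703698061581828))
0.144 (array([0.68526917, 0.0658447 ]), np.float64(2.924959369710511))
0.124 (array([0.68749947, 0.08691253]), np.float64(3.1392149746823197))
0.104 (array([0.68547217, 0.10786848]), np.float64(3.3328547513427833))
0.084 (array([0.67969442, 0.12787344]), np.float64(3.4996148793317006))
0.064 (array([0.6711764 , 0.14656325]), np.float64(3.608884764659395))
0.044 (array([0.66174327, 0.16429332]), np.float64(3.6249593187132545))
```

```bash
cat > nx.py <<'E'
import sys
from g import *
d,st=where();step=float(sys.argv[1])/1e3;off=float(sys.argv[2])/1e3 if len(sys.argv)>2 else 0
q,a=pose(d-step);n=np.array([np.sin(a-np.pi/2),-np.cos(a-np.pi/2)])
print(rows(q+n*off,.1213,a,10))
E
python3 nx.py 24 -0.5
```

```text
t 6.70 d 264.0 off(right) -1.1 mm yawerr 0.006 z 0.1213 tilt [-3.14e+00 -1.00e-03] | F tool x -0.3 y -0.2 z -4.0  Mz -0.03 Mx,y 0.03 -0.05 grip 11.4 33
(array([-0.09,  2.4 ,  0.  ]), 'rotz', np.float64(-0.0042))
```

Emit:
play_rows(
  deltas=[
    {"translation":[-0.0001,0.0024,0],"rot":[0,0,-0.004],"claw":0},
    {"translation":[-0.0001,0.0024,0],"rot":[0,0,-0.004],"claw":0},
    {"translation":[-0.0001,0.0024,0],"rot":[0,0,-0.004],"claw":0},
    {"translation":[-0.0001,0.0024,0],"rot":[0,0,-0.004],"claw":0},
    {"translation":[-0.0001,0.0024,0],"rot":[0,0,-0.004],"claw":0},
    {"translation":[-0.0001,0.0024,0],"rot":[0,0,-0.004],"claw":0},
    {"translation":[-0.0001,0.0024,0],"rot":[0,0,-0.004],"claw":0},
    {"translation":[-0.0001,0.0024,0],"rot":[0,0,-0.004],"claw":0},
    {"translation":[-0.0001,0.0024,0],"rot":[0,0,-0.004],"claw":0},
    {"translation":[-0.0001,0.0024,0],"rot":[0,0,-0.004],"claw":0},
  ],
)

```text
clock: 7.7
tool_pos: [0.625, -0.0089, 0.1223]
tool_rot: [-3.142, 0.0, 2.1]
ft_force: [-0.1, -1.4, -4.3]
grip_width: 0.0114
finger_force: 32.7
```

```bash
python3 nx.py 20
```

```text
t 7.70 d 239.1 off(right) -0.1 mm yawerr -0.006 z 0.1223 tilt [-3.142  0.   ] | F tool x -1.1 y -0.8 z -4.3  Mz -0.03 Mx,y -0.01 0.02 grip 11.4 33
(array([-0.01,  2.03,  0.1 ]), 'rotz', np.float64(-0.0119))
```

Emit:
play_rows(
  deltas=[
    {"translation":[0,0.002,0],"rot":[0,0,-0.01],"claw":0},
    {"translation":[0,0.002,0],"rot":[0,0,-0.01],"claw":0},
    {"translation":[0,0.002,0],"rot":[0,0,-0.012],"claw":0},
    {"translation":[0,0.002,0],"rot":[0,0,-0.012],"claw":0},
    {"translation":[0,0.002,0],"rot":[0,0,-0.012],"claw":0},
    {"translation":[0,0.002,0],"rot":[0,0,-0.012],"claw":0},
    {"translation":[0,0.002,0],"rot":[0,0,-0.012],"claw":0},
    {"translation":[0,0.002,0],"rot":[0,0,-0.012],"claw":0},
    {"translation":[0,0.002,0],"rot":[0,0,-0.013],"claw":0},
    {"translation":[0,0.002,0],"rot":[0,0,-0.013],"claw":0},
  ],
)

```text
clock: 8.7
tool_pos: [0.6417, 0.002, 0.1223]
tool_rot: [3.142, 0.0, 2.219]
ft_force: [0.8, 0.2, -3.9]
grip_width: 0.0117
finger_force: 32.8
```

```bash
python3 nx.py 20
```

```text
t 8.70 d 219.4 off(right) -0.1 mm yawerr 0.002 z 0.1223 tilt [3.142 0.   ] | F tool x -0.3 y 0.8 z -3.9  Mz -0.01 Mx,y 0.03 -0.02 grip 11.7 33
(array([-0.01,  2.06,  0.1 ]), 'rotz', np.float64(-0.0149))
```

Emit:
play_rows(
  deltas=[
    {"translation":[0,0.002,0],"rot":[0,0,-0.014],"claw":0},
    {"translation":[0,0.002,0],"rot":[0,0,-0.014],"claw":0},
    {"translation":[0,0.002,0],"rot":[0,0,-0.015],"claw":0},
    {"translation":[0,0.002,0],"rot":[0,0,-0.015],"claw":0},
    {"translation":[0,0.002,0],"rot":[0,0,-0.015],"claw":0},
    {"translation":[0,0.002,0],"rot":[0,0,-0.015],"claw":0},
    {"translation":[0,0.002,0],"rot":[0,0,-0.015],"claw":0},
    {"translation":[0,0.002,0],"rot":[0,0,-0.015],"claw":0},
    {"translation":[0,0.002,0],"rot":[0,0,-0.015],"claw":0},
    {"translation":[0,0.002,0],"rot":[0,0,-0.015],"claw":0},
  ],
)

```text
clock: 9.7
tool_pos: [0.6567, 0.0151, 0.1223]
tool_rot: [-3.142, -0.0, 2.367]
ft_force: [-0.1, -0.3, -3.8]
grip_width: 0.0115
finger_force: 32.8
```

```bash
python3 nx.py 20
```

```text
t 9.70 d 200.0 off(right) -0.2 mm yawerr 0.004 z 0.1223 tilt [-3.142 -0.   ] | F tool x -0.1 y -0.2 z -3.8  Mz 0.02 Mx,y 0.02 -0.00 grip 11.5 33
(array([-0.01,  2.09,  0.1 ]), 'rotz', np.float64(-0.0183))
```

Emit:
play_rows(
  deltas=[
    {"translation":[0,0.0021,0],"rot":[0,0,-0.018],"claw":0},
    {"translation":[0,0.0021,0],"rot":[0,0,-0.018],"claw":0},
    {"translation":[0,0.0021,0],"rot":[0,0,-0.018],"claw":0},
    {"translation":[0,0.0021,0],"rot":[0,0,-0.018],"claw":0},
    {"translation":[0,0.0021,0],"rot":[0,0,-0.018],"claw":0},
    {"translation":[0,0.0021,0],"rot":[0,0,-0.018],"claw":0},
    {"translation":[0,0.0021,0],"rot":[0,0,-0.018],"claw":0},
    {"translation":[0,0.0021,0],"rot":[0,0,-0.018],"claw":0},
    {"translation":[0,0.0021,0],"rot":[0,0,-0.018],"claw":0},
    {"translation":[0,0.0021,0],"rot":[0,0,-0.018],"claw":0},
  ],
)

```text
clock: 10.7
tool_pos: [0.6701, 0.0313, 0.1223]
tool_rot: [-3.142, -0.0, 2.547]
ft_force: [-0.2, -0.1, -2.8]
grip_width: 0.0114
finger_force: 32.8
```

```bash
python3 nx.py 20
```

```text
t 10.70 d 179.9 off(right) -0.1 mm yawerr -0.004 z 0.1223 tilt [-3.142 -0.   ] | F tool x 0.1 y -0.2 z -2.8  Mz 0.08 Mx,y 0.05 0.01 grip 11.4 33
(array([0.01, 2.11, 0.1 ]), 'rotz', np.float64(-0.0202))
```

Emit:
play_rows(
  deltas=[
    {"translation":[0,0.0021,0],"rot":[0,0,-0.02],"claw":0},
    {"translation":[0,0.0021,0],"rot":[0,0,-0.02],"claw":0},
    {"translation":[0,0.0021,0],"rot":[0,0,-0.02],"claw":0},
    {"translation":[0,0.0021,0],"rot":[0,0,-0.02],"claw":0},
    {"translation":[0,0.0021,0],"rot":[0,0,-0.02],"claw":0},
    {"translation":[0,0.0021,0],"rot":[0,0,-0.02],"claw":0},
    {"translation":[0,0.0021,0],"rot":[0,0,-0.02],"claw":0},
    {"translation":[0,0.0021,0],"rot":[0,0,-0.02],"claw":0},
    {"translation":[0,0.0021,0],"rot":[0,0,-0.02],"claw":0},
    {"translation":[0,0.0021,0],"rot":[0,0,-0.02],"claw":0},
  ],
)

```text
clock: 11.7
tool_pos: [0.6803, 0.0496, 0.1223]
tool_rot: [-3.142, 0.0, 2.748]
ft_force: [0.5, -0.0, -3.9]
grip_width: 0.0114
finger_force: 32.8
```

```bash
python3 nx.py 20
```

```text
t 11.70 d 160.1 off(right) 0.2 mm yawerr 0.000 z 0.1223 tilt [-3.142  0.   ] | F tool x -0.5 y 0.2 z -3.9  Mz -0.03 Mx,y 0.01 0.00 grip 11.4 33
(array([0.04, 2.13, 0.1 ]), 'rotz', np.float64(-0.0223))
```

Emit:
play_rows(
  deltas=[
    {"translation":[0,0.0021,0],"rot":[0,0,-0.022],"claw":0},
    {"translation":[0,0.0021,0],"rot":[0,0,-0.022],"claw":0},
    {"translation":[0,0.0021,0],"rot":[0,0,-0.022],"claw":0},
    {"translation":[0.0001,0.0021,0],"rot":[0,0,-0.022],"claw":0},
    {"translation":[0.0001,0.0021,0],"rot":[0,0,-0.022],"claw":0},
    {"translation":[0.0001,0.0021,0],"rot":[0,0,-0.022],"claw":0},
    {"translation":[0,0.0021,0],"rot":[0,0,-0.022],"claw":0},
    {"translation":[0,0.0021,0],"rot":[0,0,-0.022],"claw":0},
    {"translation":[0,0.0021,0],"rot":[0,0,-0.022],"claw":0},
    {"translation":[0,0.0021,0],"rot":[0,0,-0.022],"claw":0},
  ],
)

```text
clock: 12.7
tool_pos: [0.6861, 0.0697, 0.1223]
tool_rot: [-3.142, 0.0, 2.968]
ft_force: [0.6, 0.1, -3.6]
grip_width: 0.0114
finger_force: 32.8
```

```bash
python3 nx.py 20
```

```text
t 12.70 d 140.3 off(right) 0.1 mm yawerr -0.000 z 0.1223 tilt [-3.142  0.   ] | F tool x -0.6 y 0.2 z -3.6  Mz -0.02 Mx,y -0.01 -0.01 grip 11.4 33
(array([0.03, 2.12, 0.1 ]), 'rotz', np.float64(-0.0209))
```

Emit:
play_rows(
  deltas=[
    {"translation":[0,0.0021,0],"rot":[0,0,-0.021],"claw":0},
    {"translation":[0,0.0021,0],"rot":[0,0,-0.021],"claw":0},
    {"translation":[0.0001,0.0021,0],"rot":[0,0,-0.021],"claw":0},
    {"translation":[0.0001,0.0021,0],"rot":[0,0,-0.021],"claw":0},
    {"translation":[0.0001,0.0021,0],"rot":[0,0,-0.021],"claw":0},
    {"translation":[0,0.0021,0],"rot":[0,0,-0.021],"claw":0},
    {"translation":[0,0.0021,0],"rot":[0,0,-0.021],"claw":0},
    {"translation":[0,0.0021,0],"rot":[0,0,-0.021],"claw":0},
    {"translation":[0,0.0021,0],"rot":[0,0,-0.021],"claw":0},
    {"translation":[0,0.0021,0],"rot":[0,0,-0.021],"claw":0},
  ],
)

```text
clock: 13.7
tool_pos: [0.6875, 0.0907, 0.1223]
tool_rot: [-3.142, -0.0, -3.106]
ft_force: [0.0, -0.0, -3.3]
grip_width: 0.0114
finger_force: 32.8
```

```bash
python3 nx.py 20
```

```text
t 13.70 d 120.5 off(right) -0.0 mm yawerr 0.002 z 0.1223 tilt [-3.142 -0.   ] | F tool x -0.0 y -0.0 z -3.3  Mz -0.01 Mx,y 0.00 0.01 grip 11.4 33
(array([0.03, 2.11, 0.1 ]), 'rotz', np.float64(-0.0187))
```

Emit:
play_rows(
  deltas=[
    {"translation":[0,0.0021,0],"rot":[0,0,-0.019],"claw":0},
    {"translation":[0,0.0021,0],"rot":[0,0,-0.019],"claw":0},
    {"translation":[0.0001,0.0021,0],"rot":[0,0,-0.019],"claw":0},
    {"translation":[0.0001,0.0021,0],"rot":[0,0,-0.019],"claw":0},
    {"translation":[0.0001,0.0021,0],"rot":[0,0,-0.019],"claw":0},
    {"translation":[0,0.0021,0],"rot":[0,0,-0.019],"claw":0},
    {"translation":[0,0.0021,0],"rot":[0,0,-0.019],"claw":0},
    {"translation":[0,0.0021,0],"rot":[0,0,-0.018],"claw":0},
    {"translation":[0,0.0021,0],"rot":[0,0,-0.018],"claw":0},
    {"translation":[0,0.0021,0],"rot":[0,0,-0.018],"claw":0},
  ],
)

```text
clock: 14.7
tool_pos: [0.6846, 0.1115, 0.1223]
tool_rot: [-3.142, -0.0, -2.919]
ft_force: [-1.1, 0.7, -4.0]
grip_width: 0.0113
finger_force: 32.8
```

```bash
python3 nx.py 20
```

```text
t 14.70 d 100.5 off(right) -0.1 mm yawerr 0.000 z 0.1223 tilt [-3.142 -0.   ] | F tool x 0.9 y 0.9 z -4.0  Mz 0.03 Mx,y 0.00 -0.03 grip 11.3 33
(array([0.03, 2.08, 0.1 ]), 'rotz', np.float64(-0.016))
```

Emit:
play_rows(
  deltas=[
    {"translation":[0,0.0021,0],"rot":[0,0,-0.018],"claw":0},
    {"translation":[0,0.0021,0],"rot":[0,0,-0.017],"claw":0},
    {"translation":[0.0001,0.0021,0],"rot":[0,0,-0.017],"claw":0},
    {"translation":[0.0001,0.0021,0],"rot":[0,0,-0.016],"claw":0},
    {"translation":[0.0001,0.0021,0],"rot":[0,0,-0.016],"claw":0},
    {"translation":[0,0.0021,0],"rot":[0,0,-0.016],"claw":0},
    {"translation":[0,0.0021,0],"rot":[0,0,-0.015],"claw":0},
    {"translation":[0,0.0021,0],"rot":[0,0,-0.015],"claw":0},
    {"translation":[0,0.0021,0],"rot":[0,0,-0.015],"claw":0},
    {"translation":[0,0.0021,0],"rot":[0,0,-0.014],"claw":0},
  ],
)

```text
clock: 15.7
tool_pos: [0.6782, 0.1314, 0.1223]
tool_rot: [-3.142, 0.0, -2.76]
ft_force: [0.0, 0.2, -3.5]
grip_width: 0.0119
finger_force: 32.8
```

```bash
python3 nx.py 20
```

```text
t 15.70 d 80.3 off(right) -0.1 mm yawerr -0.003 z 0.1223 tilt [-3.142  0.   ] | F tool x -0.1 y 0.2 z -3.5  Mz -0.06 Mx,y -0.00 0.01 grip 11.9 33
(array([0.05, 2.05, 0.1 ]), 'rotz', np.float64(-0.0094))
```

Emit:
play_rows(
  deltas=[
    {"translation":[0,0.0021,0],"rot":[0,0,-0.014],"claw":0},
    {"translation":[0,0.0021,0],"rot":[0,0,-0.013],"claw":0},
    {"translation":[0.0001,0.0021,0],"rot":[0,0,-0.012],"claw":0},
    {"translation":[0.0001,0.0021,0],"rot":[0,0,-0.011],"claw":0},
    {"translation":[0.0001,0.0021,0],"rot":[0,0,-0.01],"claw":0},
    {"translation":[0.0001,0.002,0],"rot":[0,0,-0.009],"claw":0},
    {"translation":[0.0001,0.002,0],"rot":[0,0,-0.008],"claw":0},
    {"translation":[0,0.002,0],"rot":[0,0,-0.007],"claw":0},
    {"translation":[0,0.002,0],"rot":[0,0,-0.006],"claw":0},
    {"translation":[0,0.002,0],"rot":[0,0,-0.005],"claw":0},
  ],
)

```text
clock: 16.7
tool_pos: [0.6692, 0.1498, 0.1223]
tool_rot: [-3.142, 0.0, -2.666]
ft_force: [0.3, 0.4, -4.7]
grip_width: 0.0115
finger_force: 32.8
```

```bash
python3 nx.py 18; python3 - <<'E'
from g import *
print("top trace",trace(snapshot("top"),R,t,np.arange(.02,.05,.005)),pose(.04))
E
```

```text
t 16.70 d 60.3 off(right) -0.2 mm yawerr 0.000 z 0.1223 tilt [-3.142  0.   ] | F tool x -0.4 y 0.3 z -4.7  Mz 0.02 Mx,y -0.01 -0.00 grip 11.5 33
(array([-0.01,  1.8 ,  0.1 ]), 'rotz', np.float64(-0.0008))
top trace [(np.float64(0.02), -0.2, 35.5), (np.float64(0.025), -0.2, 35.5), (np.float64(0.03), -0.2, 35.5), (np.float64(0.035), -0.2, 35.5), (np.float64(0.04), -0.2, 35.5), (np.float64(0.045), -0.2, 35.5)] (array([0.6598702 , 0.16786177]), np.float64(3.624959318713254))
```

Emit:
play_rows(
  deltas=[
    {"translation":[0,0.0018,0],"rot":[0,0,-0.001],"claw":0},
    {"translation":[0,0.0018,0],"rot":[0,0,-0.001],"claw":0},
    {"translation":[0,0.0018,0],"rot":[0,0,-0.001],"claw":0},
    {"translation":[0,0.0018,0],"rot":[0,0,-0.001],"claw":0},
    {"translation":[0,0.0018,0],"rot":[0,0,0],"claw":0},
    {"translation":[0,0.0018,0],"rot":[0,0,0],"claw":0},
    {"translation":[0,0.0018,0],"rot":[0,0,0],"claw":0},
    {"translation":[0,0.0018,0],"rot":[0,0,0],"claw":0},
    {"translation":[0,0.0018,0],"rot":[0,0,0],"claw":0},
    {"translation":[0,0.0018,0],"rot":[0,0,0],"claw":0},
  ],
)

```text
clock: 17.75
tool_pos: [0.6609, 0.1658, 0.1223]
tool_rot: [3.142, -0.0, -2.662]
ft_force: [0.4, -0.3, -3.8]
grip_width: 0.0116
finger_force: 32.7
```

```bash
python3 nx.py 8
```

```text
t 17.75 d 42.3 off(right) -0.1 mm yawerr -0.004 z 0.1223 tilt [ 3.142 -0.   ] | F tool x -0.3 y -0.5 z -3.8  Mz 0.01 Mx,y -0.03 0.01 grip 11.6 33
(array([-0. ,  0.8,  0.1]), 'rotz', np.float64(-0.0004))
```

Emit:
play_rows(
  deltas=[
    {"translation":[0,0.0008,0],"rot":[0,0,0],"claw":0},
    {"translation":[0,0.0008,0],"rot":[0,0,0],"claw":0},
    {"translation":[0,0.0008,0],"rot":[0,0,0],"claw":0},
    {"translation":[0,0.0008,0],"rot":[0,0,0],"claw":0},
    {"translation":[0,0.0008,0],"rot":[0,0,0],"claw":0},
    {"translation":[0,0.0008,0],"rot":[0,0,0],"claw":0},
    {"translation":[0,0.0008,0],"rot":[0,0,0],"claw":0},
    {"translation":[0,0.0008,0],"rot":[0,0,0],"claw":0},
    {"translation":[0,0.0008,0],"rot":[0,0,0],"claw":0},
    {"translation":[0,0.0008,0],"rot":[0,0,0],"claw":0},
  ],
  grip_force=60,
)

```text
clock: 18.75
tool_pos: [0.6577, 0.1714, 0.1223]
tool_rot: [-3.14, -0.0, -2.664]
ft_force: [3.1, -2.9, -3.3]
grip_width: 0.0114
finger_force: 63.4
```

```bash
python3 nx.py 8
```

```text
t 18.75 d 35.9 off(right) -0.2 mm yawerr -0.006 z 0.1223 tilt [-3.14 -0.  ] | F tool x -1.4 y -4.0 z -3.3  Mz 0.02 Mx,y -0.80 -0.57 grip 11.4 63
(array([-0.02,  0.8 ,  0.1 ]), 'rotz', np.float64(-0.0006))
```

Emit:
play_rows(
  deltas=[
    {"translation":[0,0.0007,0],"rot":[0,0,0],"claw":0},
    {"translation":[0,0.0007,0],"rot":[0,0,0],"claw":0},
    {"translation":[0,0.0007,0],"rot":[0,0,0],"claw":0},
    {"translation":[0,0.0007,0],"rot":[0,0,0],"claw":0},
    {"translation":[0,0.0007,0],"rot":[0,0,0],"claw":0},
    {"translation":[0,0.0007,0],"rot":[0,0,0],"claw":0},
    {"translation":[0,0.0007,0],"rot":[0,0,0],"claw":0},
    {"translation":[0,0.0007,0],"rot":[0,0,0],"claw":0},
    {"translation":[0,0.0007,0],"rot":[0,0,0],"claw":0},
    {"translation":[0,0.0007,0],"rot":[0,0,0],"claw":0},
  ],
)

```text
clock: 19.75
tool_pos: [0.654, 0.1789, 0.1223]
tool_rot: [-3.141, -0.0, -2.662]
ft_force: [0.6, -1.0, -2.8]
grip_width: 0.0112
finger_force: 63.7
```

```bash
python3 nx.py 5
```

```text
t 19.75 d 27.5 off(right) -0.0 mm yawerr -0.004 z 0.1223 tilt [-3.141 -0.   ] | F tool x -0.1 y -1.1 z -2.8  Mz 0.07 Mx,y -0.08 0.00 grip 11.2 64
(array([-0. ,  0.5,  0.1]), 'rotz', np.float64(-0.0004))
```

Emit:
play_rows(
  deltas=[
    {"translation":[0,0.0008,0],"rot":[0,0,0],"claw":0},
    {"translation":[0,0.0008,0],"rot":[0,0,0],"claw":0},
    {"translation":[0,0.0008,0],"rot":[0,0,0],"claw":0},
    {"translation":[0,0.0008,0],"rot":[0,0,0],"claw":0},
    {"translation":[0,0.0008,0],"rot":[0,0,0],"claw":0},
    {"translation":[0,0.0008,0],"rot":[0,0,0],"claw":0},
    {"translation":[0,0.0008,0],"rot":[0,0,0],"claw":0},
    {"translation":[0,0.0008,0],"rot":[0,0,0],"claw":0},
    {"translation":[0,0.0008,0],"rot":[0,0,0],"claw":0},
    {"translation":[0,0.0008,0],"rot":[0,0,0],"claw":0},
  ],
)

```text
clock: 20.75
tool_pos: [0.65, 0.1866, 0.1223]
tool_rot: [3.141, -0.0, -2.662]
ft_force: [-1.3, -0.2, -2.5]
grip_width: 0.0113
finger_force: 63.7
```

```bash
python3 nx.py 5
```

```text
t 20.75 d 18.9 off(right) 0.0 mm yawerr -0.004 z 0.1223 tilt [ 3.141 -0.   ] | F tool x 1.2 y 0.4 z -2.5  Mz 0.01 Mx,y 0.16 0.14 grip 11.3 64
(array([0. , 0.5, 0.1]), 'rotz', np.float64(-0.0004))
```

Emit:
play_rows(
  deltas=[
    {"translation":[0,0.0004,0],"rot":[0,0,0],"claw":0},
    {"translation":[0,0.0004,0],"rot":[0,0,0],"claw":0},
    {"translation":[0,0.0004,0],"rot":[0,0,0],"claw":0},
    {"translation":[0,0.0004,0],"rot":[0,0,0],"claw":0},
    {"translation":[0,0.0004,0],"rot":[0,0,0],"claw":0},
    {"translation":[0,0.0004,0],"rot":[0,0,0],"claw":0},
    {"translation":[0,0.0004,0],"rot":[0,0,0],"claw":0},
    {"translation":[0,0.0004,0],"rot":[0,0,0],"claw":0},
    {"translation":[0,0,0],"rot":[0,0,0],"claw":0},
    {"translation":[0,0,0],"rot":[0,0,0],"claw":0},
  ],
)

```text
clock: 21.75
tool_pos: [0.6485, 0.1895, 0.1223]
tool_rot: [3.141, -0.0, -2.662]
ft_force: [-2.2, 3.7, -3.1]
grip_width: 0.0111
finger_force: 63.8
```

```bash
python3 nx.py 2
```

```text
t 21.75 d 15.5 off(right) 0.0 mm yawerr -0.004 z 0.1223 tilt [ 3.141 -0.   ] | F tool x 0.3 y 4.3 z -3.1  Mz 0.01 Mx,y 0.71 0.51 grip 11.1 64
(array([0. , 0.2, 0.1]), 'rotz', np.float64(-0.0003))
```

Rollers are pulling inward (4 N). I'll ease in until the seat pushes back.

Emit:
play_rows(
  deltas=[
    {"translation":[0,0.0003,0],"rot":[0,0,0],"claw":0},
    {"translation":[0,0.0003,0],"rot":[0,0,0],"claw":0},
    {"translation":[0,0.0003,0],"rot":[0,0,0],"claw":0},
    {"translation":[0,0.0003,0],"rot":[0,0,0],"claw":0},
    {"translation":[0,0.0003,0],"rot":[0,0,0],"claw":0},
    {"translation":[0,0,0],"rot":[0,0,0],"claw":0},
    {"translation":[0,0,0],"rot":[0,0,0],"claw":0},
    {"translation":[0,0,0],"rot":[0,0,0],"claw":0},
    {"translation":[0,0,0],"rot":[0,0,0],"claw":0},
    {"translation":[0,0,0],"rot":[0,0,0],"claw":0},
  ],
)

```text
clock: 22.75
tool_pos: [0.648, 0.1907, 0.1223]
tool_rot: [3.141, 0.0, -2.662]
ft_force: [-2.7, 4.3, -2.3]
grip_width: 0.011
finger_force: 63.8
```

```bash
python3 nx.py 2
```

```text
t 22.75 d 14.3 off(right) 0.1 mm yawerr -0.004 z 0.1223 tilt [3.141 0.   ] | F tool x 0.4 y 5.1 z -2.3  Mz 0.01 Mx,y 0.99 0.67 grip 11.0 64
(array([0.01, 0.2 , 0.1 ]), 'rotz', np.float64(-0.0004))
```

Emit:
play_rows(
  deltas=[
    {"translation":[0,0.0003,0],"rot":[0,0,0],"claw":0},
    {"translation":[0,0.0003,0],"rot":[0,0,0],"claw":0},
    {"translation":[0,0.0003,0],"rot":[0,0,0],"claw":0},
    {"translation":[0,0.0003,0],"rot":[0,0,0],"claw":0},
    {"translation":[0,0.0003,0],"rot":[0,0,0],"claw":0},
    {"translation":[0,0,0],"rot":[0,0,0],"claw":0},
    {"translation":[0,0,0],"rot":[0,0,0],"claw":0},
    {"translation":[0,0,0],"rot":[0,0,0],"claw":0},
    {"translation":[0,0,0],"rot":[0,0,0],"claw":0},
    {"translation":[0,0,0],"rot":[0,0,0],"claw":0},
  ],
)

```text
clock: 23.75
tool_pos: [0.6474, 0.1915, 0.1223]
tool_rot: [-3.141, -0.0, -2.662]
ft_force: [-3.0, 2.9, -2.5]
grip_width: 0.0112
finger_force: 63.8
```

```bash
python3 nx.py 2
```

```text
t 23.75 d 13.3 off(right) -0.1 mm yawerr -0.004 z 0.1223 tilt [-3.141 -0.   ] | F tool x 1.3 y 4.0 z -2.5  Mz -0.04 Mx,y 0.71 0.71 grip 11.2 64
(array([-0. ,  0.2,  0.1]), 'rotz', np.float64(-0.0004))
```

Emit:
play_rows(
  deltas=[
    {"translation":[0,0.0003,0],"rot":[0,0,0],"claw":0},
    {"translation":[0,0.0003,0],"rot":[0,0,0],"claw":0},
    {"translation":[0,0.0003,0],"rot":[0,0,0],"claw":0},
    {"translation":[0,0.0003,0],"rot":[0,0,0],"claw":0},
    {"translation":[0,0,0],"rot":[0,0,0],"claw":0},
    {"translation":[0,0,0],"rot":[0,0,0],"claw":0},
    {"translation":[0,0,0],"rot":[0,0,0],"claw":0},
    {"translation":[0,0,0],"rot":[0,0,0],"claw":0},
    {"translation":[0,0,0],"rot":[0,0,0],"claw":0},
    {"translation":[0,0,0],"rot":[0,0,0],"claw":0},
  ],
)

```text
clock: 24.75
tool_pos: [0.6473, 0.1917, 0.1223]
tool_rot: [-3.14, -0.0, -2.663]
ft_force: [-0.6, -1.8, -0.9]
grip_width: 0.0111
finger_force: 63.9
```

```bash
python3 nx.py 2
```

```text
t 24.75 d 13.1 off(right) -0.0 mm yawerr -0.005 z 0.1223 tilt [-3.14 -0.  ] | F tool x 1.4 y -1.3 z -0.9  Mz 0.02 Mx,y -0.29 0.34 grip 11.1 64
(array([0. , 0.2, 0.1]), 'rotz', np.float64(-0.0005))
```

Emit:
play_rows(
  deltas=[
    {"translation":[0,0,0.0007],"rot":[0,0,0],"claw":0},
    {"translation":[0,0,0.0007],"rot":[0,0,0],"claw":0},
    {"translation":[0,0,0],"rot":[0,0,0],"claw":0},
    {"translation":[0,0,0],"rot":[0,0,0],"claw":35},
    {"translation":[0,0,0],"rot":[0,0,0],"claw":35},
    {"translation":[0,0,0],"rot":[0,0,0],"claw":35},
    {"translation":[0,0,0],"rot":[0,0,0],"claw":35},
    {"translation":[0,0,0],"rot":[0,0,0],"claw":35},
    {"translation":[0,0,0],"rot":[0,0,0],"claw":35},
    {"translation":[0,0,0],"rot":[0,0,0],"claw":35},
  ],
  grip_force=30,
)

```text
clock: 25.75
tool_pos: [0.6469, 0.1927, 0.1209]
tool_rot: [3.142, 0.0, -2.662]
ft_force: [0.3, 0.2, -0.0]
grip_width: 0.0301
finger_force: 0.0
```

```bash
python3 nx.py 2
```

```text
t 25.75 d 12.0 off(right) 0.1 mm yawerr -0.004 z 0.1209 tilt [3.142 0.   ] | F tool x -0.3 y 0.1 z -0.0  Mz 0.06 Mx,y 0.03 -0.04 grip 30.1 0
(array([ 0.01,  0.2 , -0.04]), 'rotz', np.float64(-0.0004))
```

Released. I'll lift straight up and look.

Emit:
play_rows(
  deltas=[
    {"translation":[0,0,-0.01],"rot":[0,0,0],"claw":35},
    {"translation":[0,0,-0.012],"rot":[0,0,0],"claw":35},
    {"translation":[0,0,-0.014],"rot":[0,0,0],"claw":35},
    {"translation":[0,0,-0.015],"rot":[0,0,0],"claw":35},
    {"translation":[0,0,-0.015],"rot":[0,0,0],"claw":35},
    {"translation":[0,0,-0.014],"rot":[0,0,0],"claw":35},
    {"translation":[0,0,-0.01],"rot":[0,0,0],"claw":35},
    {"translation":[0,0,0],"rot":[0,0,0],"claw":35},
    {"translation":[0,0,0],"rot":[0,0,0],"claw":35},
    {"translation":[0,0,0],"rot":[0,0,0],"claw":35},
  ],
)

```text
clock: 26.75
tool_pos: [0.6466, 0.1922, 0.2098]
tool_rot: [-3.141, -0.002, -2.662]
ft_force: [0.2, 0.4, -0.2]
grip_width: 0.0301
finger_force: 0.0
```

```bash
python3 - <<'E'
from g import *
s=snapshot("wrist");p=proj(s,np.r_[pt(.014),.154]);print(p,sense()["tool_pos"],-np.array(s["R"]).T@s["t"])
u,v=max(int(p[0])-100,0),max(int(p[1])-100,0)
cv2.imwrite("pics/w4.png",cv2.resize(s["img"][v:v+160,u:u+200],None,fx=3.5,fy=3.5,interpolation=cv2.INTER_CUBIC));print(u,v)
E
```

```text
[310.01897042 212.24782983] [0.64656042 0.19222994 0.2097768 ] [0.57735917 0.15701218 0.35301545]
210 112
```

View pics/w4.png

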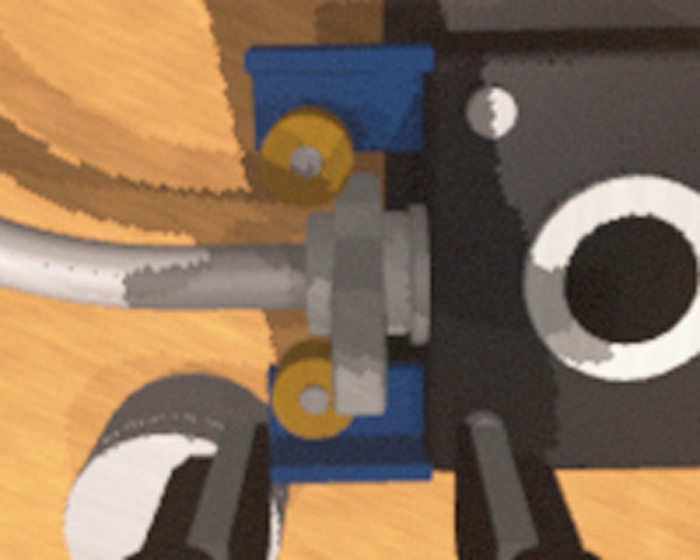

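The flange's hub (crop x 307–412) sits flush against the seat ring (x 412–430), upright and inside the rollers, with the gripper clear.

```bash
python3 -c "
from bench import *
print(finish_job())"
```

```text
the job is handed in; nothing more can be done
None
```

The flange is slid round the bend, snapped home against the seat between the rollers, and released. The job was handed in at about 27 s of the 72 s; sideways and axial forces read at the wrist stayed within about 6 N, the piston, tin and wrench were not touched, and no verdict came back.

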